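Sound the bore of a wooden brush block

TASK

Lift the depth gauge (the metal rod with the round wooden grip) straight up out of its little dark wooden stand and lower it upright into the one wide bore of the brown wooden block until it bottoms out. Hold it there, pressed lightly on the bottom without ramming it, for about two seconds; only then let go and leave it standing upright in the bore.

Things in the scene. Friction and masses are not known exactly. Their poses are not given: they have to be found in the camera images.
- gauge_mid (a point): loose depth gauge, 180 g, 155 mm long: the point half-way up its axis, 77.5 mm above its flat tip, z up to the grip. From the tip up: aluminium rod, 24 mm diameter, 110 mm long, dark rings every 20 mm; then a round wooden grip, 36 mm diameter, 45 mm tall, its centre 55 mm above this point. Take the grip from above, any yaw. A 90 mm wooden hand stamp without a rod is a bystander.
- stand: fixed dark wooden stand, 80 x 80 x 40 mm, origin at the centre of its underside, z up. At the start the gauge stands upright in the 27 mm hole in its middle, 32 mm deep, tip 8 mm above the table; lift it straight up by 35 mm or more to clear the stand.
- block: fixed brown wooden block, 100 (its x) by 190 (y) by 75 mm tall (z up), origin at the centre of its underside. In its top: one wide blind bore, 50 mm diameter, 55 mm deep, centred at y = -45 mm, and three blind 10 mm holes towards its +y end, too narrow for the gauge.
- bore_floor (a point): centre of the flat bottom of the wide bore, 20 mm above the table and 55 mm below the block's top; axes as the block's, z up. With the gauge upright on the bottom its half-way point is 77.5 mm above this point.
Things that resemble listed ones, but are neither listed nor needed, are in the scene too. Of the things that look like the part that bears gauge_mid, the smallest one is meant.

How it is judged (in metres and radians):
On the way, in this order (a step that is already met when the one before it is completed fails the run):
1. the gauge, held by the fingers, is lifted clear, its tip higher than the block's top (height (world z) of gauge_mid above 0.153 m and contact force between the fingers and gauge above 0.5 N), for 0.05 s.
2. the held gauge is kept pressed on the bottom of the wide bore (z of gauge_mid in the frame of bore_floor below 0.0815 m and horizontal distance between gauge_mid and bore_floor below 0.03 m and contact force between gauge and block above 0.3 N and contact force between the fingers and gauge above 0.5 N), for 1 s.
At the end, for the whole second after the job is handed in: The gauge, let go, stands at rest in the wide bore with its tip within 4 mm of the bottom (its half-way point less than 81.5 mm above the bottom and within 30 mm of the bore's axis), within 10 degrees of upright, moving slower than 30 mm/s and 0.3 rad/s (z of gauge_mid in the frame of bore_floor below 0.0815 m and horizontal distance between gauge_mid and bore_floor below 0.03 m and angle between gauge_mid's own z axis and vertical below 0.1745 rad and linear speed of gauge below 0.03 m/s and angular speed of gauge below 0.3 rad/s); the robot touches nothing.
It fails at once if the gauge is pressed or rammed against the block with more than 60 N (contact force between gauge and block above 60 N).
It fails at once if the gauge is let go in the bore before it has reached the bottom (dropped in) (horizontal distance between gauge_mid and bore_floor below 0.03 m and z of gauge_mid in the frame of bore_floor between 0.0835 and 0.1325 m and contact force between the fingers and gauge below 0.1 N).
It also fails if it takes over 48 s, if anything falls off the work surface, if the arm or the gripper's body presses on something with over 40 N, if the wrist force passes 120 N, or if a joint passes its speed limit or range.

ROBOT

A 7-joint arm with a two-finger parallel gripper is mounted at the origin on the work surface. World frame = base frame: x ahead of the robot, y to its left, z up, the work surface at z = 0. Lengths are in mm, angles in rad, forces in N, time in s.
With the tool pointing down it reaches from about 400 to 875 mm from the base axis. Payload 19.3 kg.
Tool frame: the origin (TCP) lies midway between the tips of the shut fingers; the grasp point (between the pads) lies bot.tcp_to_grasp behind it (bot.tcp_to_grasp is the distance from the TCP to the grasp point, in mm); z points along the fingers, y is the line along which they close (so a half turn about z gives the same grasp; the last joint's range is limited). The gripper opens to 85 mm and grips with 20 to 120 N. Pads are 22 mm wide; open, the fingers measure 114 mm over their backs; the gripper's body (76 mm by 85 mm) begins 54 mm behind the grasp point. The pads swing forward as they close: fully open they stand 13 mm farther back than shut.
Start: joints at [-1.413, 0.521, -0.036, 1.599, 0.021, 1.021, -0.113], TCP at [141.167, 608.84, 208.491] pointing down, gripper open.
Joint ranges: [-2.91, 2.91], [-0.3, 2.13], [-1.5, 1.42], [0.17, 2.43], [-1.26, 4.41], [0.16, 1.93], [-2.52, 2.52]. Speed limits (rad/s): [1.89, 1.89, 2.39, 2.39, 3.01, 3.01, 3.01].

INTERFACE

Orientations are given as a unit quaternion [x, y, z, w].
In Python, from workcell import bot gives the robot as it stands.
- The arm moves only by the tool play_rows, never from a script. Its argument "moves" is a list of rows, each an object of numbers: "dx", "dy", "dz": the shift along the tool's x, y, z in cm; "wx", "wy", "wz": the turn, a rotation vector about the tool's x, y, z in degrees; "jaw": the closure, from -1 (fully open) to 1 (shut), so that 0 is half open. A call has 1 to 20 rows; each row is the pose to reach, as a shift and turn from the pose commanded when the call began, along the tool's axes at that moment; what a row does not reach only later rows make up. A row lasts 1/8 s, in which the tool goes at most 62.5 mm and 10.7 degrees, less where a joint would pass 70% of its speed; a pose out of reach is approached as far as the arm can. A call with a gripper value outside its range is refused whole. The fingers move at their own pace and stop on an object; the grip force is fixed at half the most. Time passes only in rows, so rows that repeat a pose let the fingers close. It gives the time, the measured TCP pose, the force, the opening and the grip force at its end, in the units of the state.
- bot.read_state(): the state, without advancing time (a new reading comes with each control period).
- bot.capture(name): name is "side" or "top"; returns the picture (420x560x3 uint8, red, green, blue); there is no depth.
- bot.camera_params(name): a dict with "vertical_fov" (degrees; the focal length in pixels is half the picture's height over the tangent of half this angle, whatever the lens; pixels are square), "cx", "cy" (the principal point, pixels), "R" (3x3) and "t" (3): a world point X has camera coordinates R X + t. Camera axes: x right, y down, z forward; pixel columns grow to the right and rows downward; lengths in mm; the calibration is good to about 2 mm. A picture is of the moment at which its call begins. camera_params takes no time and is no camera call.
- bot.close_job(): hands the job in; it is judged then, once.
The state is a dict: "clock": time; "joints": joint angles; "joint_vel": joint speeds; "effort": joint torques, N m; "tcp_pos": TCP position; "ee_rot": TCP orientation; "wrist_force": force on the tool from outside, world axes, zero at the start; "ft_torque": the same for the moment, N m; "width": finger opening in mm; "grasp_force": force on a finger pad.
Only numpy, scipy, OpenCV 4.12 (cv2) and the standard library are available. Lean on these libraries where they do the work, as an engineer would, in place of code of your own. Each camera call takes 0.05 s, during which the arm holds its last target. There are 200 camera calls.

## Working session

There is one attempt and no reset: what is moved stays moved. The work goes in short steps, Python scripts to look and compute and a tool call to move; the robot and the scene stay as the last step left them, time stands still between calls to the robot, and variables do not carry over. Pictures are saved under pics/ and viewed, at most 13 in all, crops included, and the job is handed in when it is done.

Besides the shell and the picture viewer there is one more tool, called after ">>>" by a JSON object that holds its "api" and its "payload", one argument or row to a line. play_rows: Moves the arm, as the interface text tells. Its arguments: {"type":"object","properties":{"moves":{"type":"array","items":{"type":"object","properties":{"dx":{"type":"number"},"dy":{"type":"number"},"dz":{"type":"number"},"wx":{"type":"number"},"wy":{"type":"number"},"wz":{"type":"number"},"jaw":{"type":"number"}}}}},"required":["moves"]}

```bash
mkdir -p pics; python3 - <<'E'
from workcell import bot
import cv2,numpy as np
s=bot.read_state();print(s,bot.tcp_to_grasp)
for n in("side","top"):
    p=bot.camera_params(n);print(n,p)
    cv2.imwrite(f"pics/{n}0.png",bot.capture(n)[:,:,::-1])
E
```

```text
{'clock': 0.0, 'joints': array([-1.41318285,  0.52202026, -0.03630037,  1.60001778,  0.02118252,
        1.02107669, -0.11282417]), 'joint_vel': array([-0.00161503,  0.00081906, -0.00015555, -0.00124711, -0.00144076,
        0.00012876,  0.00024656]), 'effort': array([-5.87897848e-04, -9.27112412e+01,  1.97974496e+00, -3.69937992e+01,
        1.77438481e-02,  8.36632331e-03,  3.40574059e-05]), 'tcp_pos': array([141.12110778, 608.48484565, 207.91864772]), 'ee_rot': array([ 1.13693624e-01,  9.93515695e-01, -5.68309742e-04, -2.50328510e-05]), 'wrist_force': array([-0.88546834,  0.68882566, -0.06578406]), 'ft_torque': array([-0.0184783 , -0.0559109 ,  0.01670389]), 'grasp_force': 0.0, 'width': 85.05310216845614} 18.700000000000003
side {'vertical_fov': 54.2322890768242, 'cx': 274.1667229204867, 'cy': 208.0761469757471, 'R': array([[-0.87223526, -0.48889189,  0.01379778],
       [-0.3763332 ,  0.65286581, -0.65737323],
       [ 0.31237634, -0.57857667, -0.75343882]]), 't': array([484.20703509, 277.54279919, 700.96074269])}
top {'vertical_fov': 52.860760085592524, 'cx': 284.0331454274943, 'cy': 206.36257777908878, 'R': array([[ 0.02027168, -0.99975155,  0.0092677 ],
       [-0.99578985, -0.02101845, -0.0892233 ],
       [ 0.08939592, -0.00741998, -0.99596853]]), 't': array([-13.54618116, 558.6967205 , 859.64445826])}
```

View pics/side0.png

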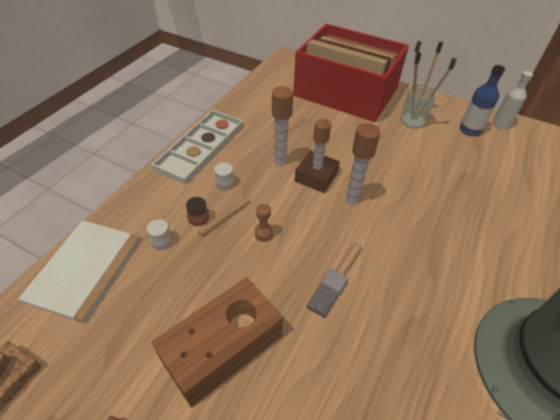

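View pics/top0.png

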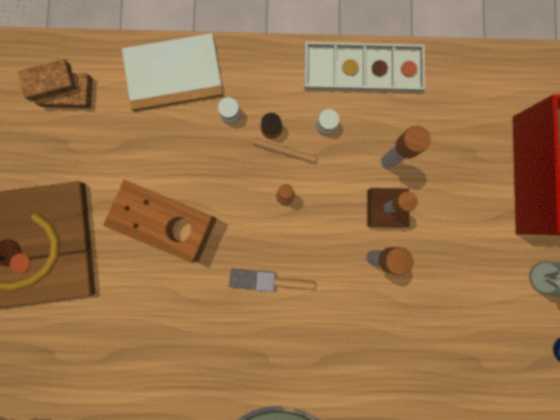

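Side view: the gauge candidates have grips at (282,103), (322,130) and (366,141), and the hand stamp is at (263,215). In the top view they are at (413,142), (405,201), (397,261) and (285,195). I choose the one in the dark stand, side (322,130) and top (405,201), because it is the smallest with a rod. The block bore is at side (241,315) and top (180,230).

```bash
python3 - <<'E'
import cv2,numpy as np
s=cv2.imread("pics/side0.png");t=cv2.imread("pics/top0.png")
def c(im,x,y,w,h,k=5): 
    o=cv2.resize(im[y:y+h,x:x+w],None,fx=k,fy=k,interpolation=cv2.INTER_CUBIC)
    for i in range(0,w,10): cv2.line(o,(i*k,0),(i*k,6 if i%20 else 14),(0,255,255),1)
    for i in range(0,h,10): cv2.line(o,(0,i*k),(6 if i%20 else 14,i*k),(0,255,255),1)
    return o
a=np.hstack([c(s,280,110,80,60),c(t,360,170,80,60)])
b=np.hstack([c(s,200,285,80,60),c(t,140,200,80,60)])
cv2.imwrite("pics/crop.png",np.vstack([a,b]))
E
```

```text
(no output)
```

View pics/crop.png

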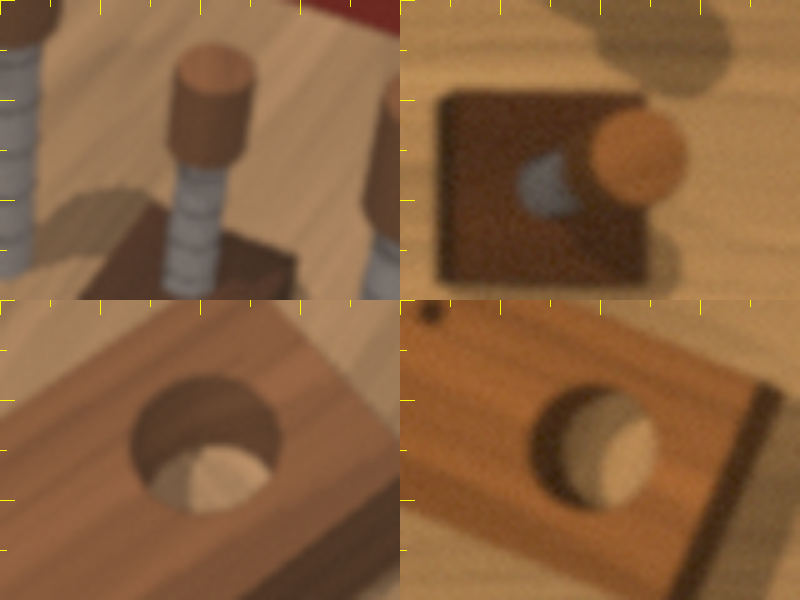

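```bash
cat > h.py <<'E'
import numpy as np
from workcell import bot
from scipy.optimize import least_squares
P={n:bot.camera_params(n) for n in("side","top")}
def proj(n,X):
    p=P[n];f=210/np.tan(np.radians(p["vertical_fov"]/2));c=np.array(p["R"])@X+p["t"]
    return np.array([p["cx"]+f*c[0]/c[2],p["cy"]+f*c[1]/c[2]])
def tri(s,t,z=None):
    g=lambda v:np.r_[v[:2],v[2] if z is None else z]
    r=least_squares(lambda v:np.r_[proj("side",g(v))-s,proj("top",g(v))-t],[500,0,100])
    return g(r.x).round(1),r.fun.round(2)
E
python3 - <<'E'
from h import *
for nm,s,t,z in [("grip top",(322.6,123.6),(408,200.6),163),("bore rim",(240.8,313.4),(178.4,229),75)]:
    print(nm,tri(s,t),tri(s,t,z))
# stand top centre in top view only
p=least_squares(lambda v:proj("top",np.r_[v,40])-[(655+455-4)/10-80+360-.4,(92+285)/10+170-.4],[500,-200]);print(p.x)
p=P["top"];s=bot.read_state();q=s["ee_rot"]
from scipy.spatial.transform import Rotation as R;print(R.from_quat(q).as_matrix().round(3))
for n in P: print(n,-np.array(P[n]["R"]).T@P[n]["t"])
E
```

```text
grip top (array([ 562. , -222.2,  157.6]), array([ 0.04,  0.01, -0.01, -0.03])) (array([ 561. , -219.4,  163. ]), array([ 0.19, -1.24, -0.61,  0.18]))
bore rim (array([505.3, 205.9,  68.8]), array([-0.17, -0.03,  0.07,  0.18])) (array([504.2, 206.6,  75. ]), array([-0.04, -1.13, -1.05,  0.6 ]))
[ 560.19513549 -220.88349012]
[[-0.974  0.226 -0.   ]
 [ 0.226  0.974 -0.001]
 [-0.    -0.001 -1.   ]]
side [307.82746937 461.08622053 703.89925937]
top [479.77041749   4.57866835 906.15313355]
```

The crop confirms it: wooden grip in the dark stand, grip top at side (323,124) and top (408,201). The bore rim is at side (241,313) and top (178,229). Positions come out at gauge (561,-220) and bore (504.5,206.5). Heights read about 5.5 mm below the text's values, but the xy values from both methods agree within 3 mm. I'll approach high.

>>> {"api": "play_rows", "payload": {
  "moves": [
    {"dz": -6,"jaw": -1},
    {"dz": -12,"jaw": -1},
    {"dx": -6,"dy": -4,"dz": -13,"jaw": -1},
    {"dx": -43,"dy": -27,"dz": -13,"jaw": -1},
    {"dx": -43,"dy": -27,"dz": -13,"jaw": -1},
    {"dx": -43,"dy": -27,"dz": -13,"jaw": -1},
    {"dx": -43,"dy": -27,"dz": -13,"jaw": -1},
    {"dx": -43,"dy": -27,"dz": -13,"jaw": -1},
    {"dx": -43,"dy": -27,"dz": -13,"jaw": -1},
    {"dx": -43,"dy": -27,"dz": -13,"jaw": -1},
    {"dx": -43,"dy": -27,"dz": -13,"jaw": -1},
    {"dx": -43,"dy": -27,"dz": -13,"jaw": -1}
  ]
}}

```text
schema error: expected keys dx, dy, dz, wx, wy, wz, jaw
```

>>> {"api": "play_rows", "payload": {
  "moves": [
    {"dx": 0,"dy": 0,"dz": -6,"wx": 0,"wy": 0,"wz": 0,"jaw": -1},
    {"dx": 0,"dy": 0,"dz": -12,"wx": 0,"wy": 0,"wz": 0,"jaw": -1},
    {"dx": -6,"dy": -4,"dz": -13,"wx": 0,"wy": 0,"wz": 0,"jaw": -1},
    {"dx": -43,"dy": -27,"dz": -13,"wx": 0,"wy": 0,"wz": 0,"jaw": -1},
    {"dx": -43,"dy": -27,"dz": -13,"wx": 0,"wy": 0,"wz": 0,"jaw": -1},
    {"dx": -43,"dy": -27,"dz": -13,"wx": 0,"wy": 0,"wz": 0,"jaw": -1},
    {"dx": -43,"dy": -27,"dz": -13,"wx": 0,"wy": 0,"wz": 0,"jaw": -1},
    {"dx": -43,"dy": -27,"dz": -13,"wx": 0,"wy": 0,"wz": 0,"jaw": -1},
    {"dx": -43,"dy": -27,"dz": -13,"wx": 0,"wy": 0,"wz": 0,"jaw": -1},
    {"dx": -43,"dy": -27,"dz": -13,"wx": 0,"wy": 0,"wz": 0,"jaw": -1},
    {"dx": -43,"dy": -27,"dz": -13,"wx": 0,"wy": 0,"wz": 0,"jaw": -1},
    {"dx": -43,"dy": -27,"dz": -13,"wx": 0,"wy": 0,"wz": 0,"jaw": -1}
  ]
}}

```text
clock: 1.6
tcp_pos: [499.0, 248.6, 338.1]
ee_rot: [0.114, 0.993, -0.0, -0.0]
wrist_force: [0.1, 0.9, -1.1]
width: 85.2
grasp_force: 0.0
```

>>> {"api": "play_rows", "payload": {
  "moves": [
    {"dx": -16.6,"dy": -44.3,"dz": 0,"wx": 0,"wy": 0,"wz": 0,"jaw": -1},
    {"dx": -16.6,"dy": -44.3,"dz": 0,"wx": 0,"wy": 0,"wz": 0,"jaw": -1},
    {"dx": -16.6,"dy": -44.3,"dz": 0,"wx": 0,"wy": 0,"wz": 0,"jaw": -1},
    {"dx": -16.6,"dy": -44.3,"dz": 0,"wx": 0,"wy": 0,"wz": 0,"jaw": -1},
    {"dx": -16.6,"dy": -44.3,"dz": 0,"wx": 0,"wy": 0,"wz": 0,"jaw": -1},
    {"dx": -16.6,"dy": -44.3,"dz": 0,"wx": 0,"wy": 0,"wz": 0,"jaw": -1},
    {"dx": -16.6,"dy": -44.3,"dz": 0,"wx": 0,"wy": 0,"wz": 0,"jaw": -1},
    {"dx": -16.6,"dy": -44.3,"dz": 0,"wx": 0,"wy": 0,"wz": 0,"jaw": -1},
    {"dx": -16.6,"dy": -44.3,"dz": 0,"wx": 0,"wy": 0,"wz": 0,"jaw": -1},
    {"dx": -16.6,"dy": -44.3,"dz": 0,"wx": 0,"wy": 0,"wz": 0,"jaw": -1},
    {"dx": -16.6,"dy": -44.3,"dz": 0,"wx": 0,"wy": 0,"wz": 0,"jaw": -1}
  ]
}}

```text
clock: 2.98
tcp_pos: [561.1, -218.5, 338.6]
ee_rot: [0.112, 0.994, 0.0, 0.0]
wrist_force: [0.1, 0.5, -0.3]
width: 85.7
grasp_force: 0.0
```

>>> {"api": "play_rows", "payload": {
  "moves": [
    {"dx": 0,"dy": -0.2,"dz": 5,"wx": 0,"wy": 0,"wz": 0,"jaw": -1},
    {"dx": 0,"dy": -0.2,"dz": 9,"wx": 0,"wy": 0,"wz": 0,"jaw": -1},
    {"dx": 0,"dy": -0.2,"dz": 12,"wx": 0,"wy": 0,"wz": 0,"jaw": -1},
    {"dx": 0,"dy": -0.2,"dz": 15,"wx": 0,"wy": 0,"wz": 0,"jaw": -1},
    {"dx": 0,"dy": -0.2,"dz": 17,"wx": 0,"wy": 0,"wz": 0,"jaw": -1},
    {"dx": 0,"dy": -0.2,"dz": 19,"wx": 0,"wy": 0,"wz": 0,"jaw": -1},
    {"dx": 0,"dy": -0.2,"dz": 20.5,"wx": 0,"wy": 0,"wz": 0,"jaw": -1},
    {"dx": 0,"dy": -0.2,"dz": 21.8,"wx": 0,"wy": 0,"wz": 0,"jaw": -1},
    {"dx": 0,"dy": -0.2,"dz": 21.8,"wx": 0,"wy": 0,"wz": 0,"jaw": -1}
  ]
}}

```text
clock: 4.1
tcp_pos: [560.0, -222.0, 119.9]
ee_rot: [0.114, 0.994, 0.0, -0.001]
wrist_force: [-0.1, -0.1, 0.7]
width: 85.4
grasp_force: 0.0
```

```bash
python3 - <<'E'
from h import *
import cv2
s=bot.read_state();print(s["tcp_pos"],s["wrist_force"])
a=bot.capture("side")[70:220,230:430,::-1];b=bot.capture("top")[130:280,320:520,::-1]
cv2.imwrite("pics/g.png",np.vstack([cv2.resize(i,None,fx=2,fy=2,interpolation=cv2.INTER_CUBIC) for i in(a,b)]))
E
```

```text
[ 559.98415858 -221.98529963  119.89302886] [-0.07455568 -0.05008843  0.66294714]
```

View pics/g.png

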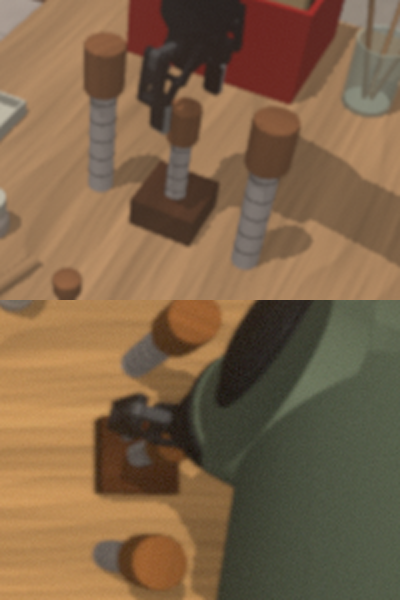

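```bash
python3 - <<'E'
from h import *
import cv2
y=np.array([.226,.974,0]);c=np.array([560,-222,0])
for z in(133,163):
  for o in(-48,0,48):
    X=c+o*y+[0,0,z]
    print(z,o,"side crop",(proj("side",X)-[230,70])*2,"top crop",(proj("top",X)-[320,130])*2+[0,300])
S=bot.capture("side");T=bot.capture("top")
cv2.imwrite("pics/g2.png",np.hstack([cv2.resize(i[:,:,::-1],None,fx=5,fy=5,interpolation=cv2.INTER_CUBIC) for i in(S[70:170,285:365],T[160:260,360:440])]))
E
```

```text
133 -48 side crop [210.71957567 106.41120468] top crop [218.49357496 458.84714883]
133 0 side crop [184.6044418  125.95449323] top crop [167.79472488 446.05760329]
133 48 side crop [157.08571426 146.54816262] top crop [117.17689647 433.28849669]
163 -48 side crop [214.15071007  84.30341944] top crop [230.40266744 456.06946781]
163 0 side crop [187.45805344 103.75442336] top crop [177.67146736 442.77203968]
163 48 side crop [159.29296339 124.27839309] top crop [125.02789568 429.49670914]
```

View pics/g2.png

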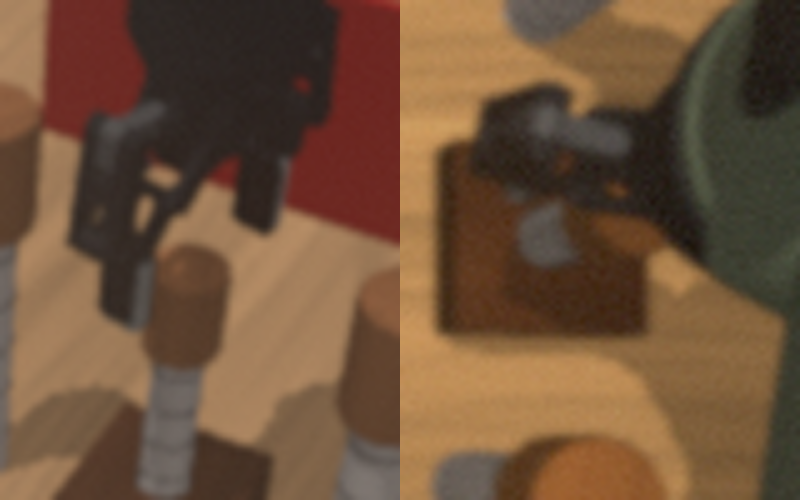

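The grip isn't centred between the fingers in these views: side tips at about (310,134) and (338,115), with the grip at (322,130). I'll overlay the predicted finger boxes before closing.

```bash
python3 - <<'E'
from h import *
import cv2
yv=np.array([.226,.974,0]);xv=np.array([-.974,.226,0]);c=np.array([560,-222,0])
out=[]
for n,x0,y0 in(("side",290,60),("top",365,160)):
    im=bot.capture(n)[y0:y0+100,x0:x0+66,::-1].astype(float)
    im=(255*(im/255)**.45).clip(0,255).astype(np.uint8)
    im=cv2.resize(im,None,fx=6,fy=6,interpolation=cv2.INTER_CUBIC)
    px=lambda X:tuple(int(v) for v in (proj(n,X)-[x0,y0]+.5)*6)
    for sgn,col in((1,(0,255,0)),(-1,(0,0,255))):
      for z in(133,173):
        q=[px(c+sgn*b*yv+a*xv+[0,0,z]) for a,b in((-11,43),(11,43),(11,57),(-11,57))]
        cv2.polylines(im,[np.array(q)],True,col,1)
    for z in (118,163):
        q=[px(np.array([561+18*np.cos(t),-220.5+18*np.sin(t),z])) for t in np.linspace(0,6.3,30)]
        cv2.polylines(im,[np.array(q)],True,(255,255,0),1)
    out.append(im)
cv2.imwrite("pics/g3.png",np.hstack(out))
E
```

```text
(no output)
```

View pics/g3.png

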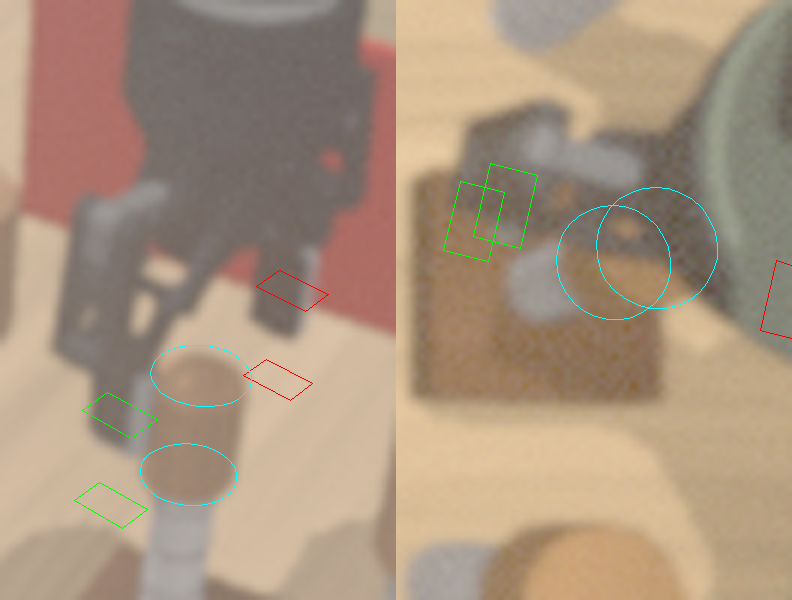

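>>> {"api": "play_rows", "payload": {
  "moves": [
    {"dx": 0,"dy": 0,"dz": -5,"wx": 0,"wy": 0,"wz": 0,"jaw": -1},
    {"dx": 0,"dy": 0,"dz": -9,"wx": 0,"wy": 0,"wz": 0,"jaw": -1},
    {"dx": 0,"dy": 0,"dz": -9,"wx": 0,"wy": 0,"wz": 0,"jaw": 1},
    {"dx": 0,"dy": 0,"dz": -9,"wx": 0,"wy": 0,"wz": 0,"jaw": 1},
    {"dx": 0,"dy": 0,"dz": -9,"wx": 0,"wy": 0,"wz": 0,"jaw": 1},
    {"dx": 0,"dy": 0,"dz": -9,"wx": 0,"wy": 0,"wz": 0,"jaw": 1},
    {"dx": 0,"dy": 0,"dz": -9,"wx": 0,"wy": 0,"wz": 0,"jaw": 1},
    {"dx": 0,"dy": 0,"dz": -9,"wx": 0,"wy": 0,"wz": 0,"jaw": 1}
  ]
}}

```text
clock: 5.4
tcp_pos: [560.2, -222.3, 210.3]
ee_rot: [0.114, 0.994, -0.0, -0.0]
wrist_force: [0.4, -0.3, -0.1]
width: 0.1
grasp_force: 0.0
```

```bash
python3 - <<'E'
from h import *
import cv2
s=bot.read_state();X=s["tcp_pos"];print(X,s["width"])
out=[]
for n,x0,y0 in(("side",290,50),("top",365,150)):
    im=bot.capture(n)[y0:y0+100,x0:x0+66,::-1].astype(float)
    im=(255*(im/255)**.45).clip(0,255).astype(np.uint8)
    im=cv2.resize(im,None,fx=6,fy=6,interpolation=cv2.INTER_CUBIC)
    p=(proj(n,X)-[x0,y0]+.5)*6;print(n,p)
    cv2.drawMarker(im,tuple(int(v) for v in p),(0,255,0),0,12,1)
    out.append(im)
cv2.imwrite("pics/g4.png",np.hstack(out))
E
```

```text
[ 560.19881919 -222.31251381  210.33602111] 0.13136430812598318
side [219.66300429 321.3078038 ]
top [319.01770683 293.36685081]
```

View pics/g4.png

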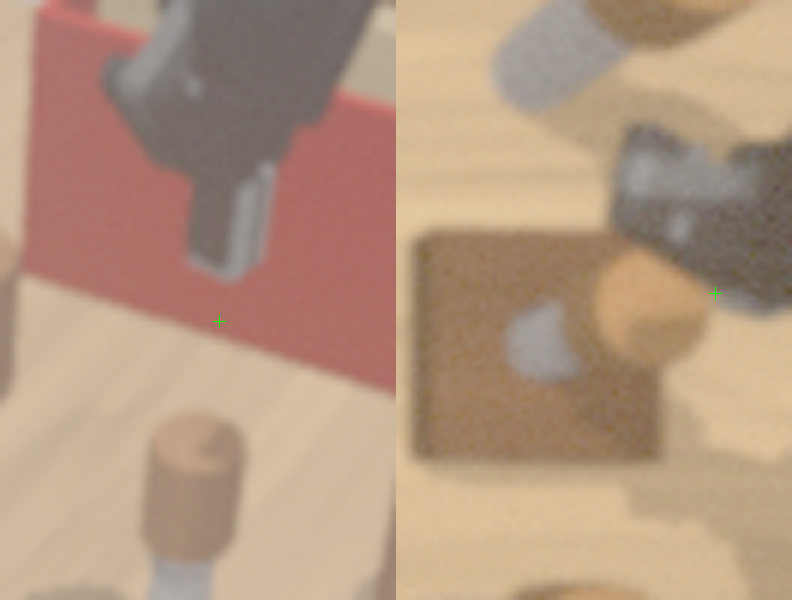

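The shut tips appear at side (327,93), about 10 px above the prediction. So the real finger tips sit about 20 mm higher than reported, while xy agrees within about 5 mm. A reported z of 102 is safe under either reading and still takes the grip. I'll go there with a small xy correction.

>>> {"api": "play_rows", "payload": {
  "moves": [
    {"dx": 0,"dy": 0,"dz": 0,"wx": 0,"wy": 0,"wz": 0,"jaw": -1},
    {"dx": 0,"dy": 0,"dz": 0,"wx": 0,"wy": 0,"wz": 0,"jaw": -1},
    {"dx": 0.4,"dy": 0.2,"dz": 0,"wx": 0,"wy": 0,"wz": 0,"jaw": -1},
    {"dx": 0.4,"dy": 0.2,"dz": 0,"wx": 0,"wy": 0,"wz": 0,"jaw": -1},
    {"dx": 0.4,"dy": 0.2,"dz": 0,"wx": 0,"wy": 0,"wz": 0,"jaw": -1},
    {"dx": 0.4,"dy": 0.2,"dz": 3,"wx": 0,"wy": 0,"wz": 0,"jaw": -1},
    {"dx": 0.4,"dy": 0.2,"dz": 5,"wx": 0,"wy": 0,"wz": 0,"jaw": -1},
    {"dx": 0.4,"dy": 0.2,"dz": 7,"wx": 0,"wy": 0,"wz": 0,"jaw": -1},
    {"dx": 0.4,"dy": 0.2,"dz": 8.5,"wx": 0,"wy": 0,"wz": 0,"jaw": -1},
    {"dx": 0.4,"dy": 0.2,"dz": 9.5,"wx": 0,"wy": 0,"wz": 0,"jaw": -1},
    {"dx": 0.4,"dy": 0.2,"dz": 10.2,"wx": 0,"wy": 0,"wz": 0,"jaw": -1},
    {"dx": 0.4,"dy": 0.2,"dz": 10.8,"wx": 0,"wy": 0,"wz": 0,"jaw": -1},
    {"dx": 0.4,"dy": 0.2,"dz": 10.8,"wx": 0,"wy": 0,"wz": 0,"jaw": -1}
  ]
}}

```text
clock: 7.12
tcp_pos: [556.8, -219.4, 102.4]
ee_rot: [0.114, 0.994, 0.0, -0.0]
wrist_force: [0.3, -0.0, 0.9]
width: 85.5
grasp_force: 0.0
```

```bash
python3 - <<'E'
from h import *
import cv2
print(bot.read_state()["wrist_force"])
out=[]
for n,x0,y0 in(("side",290,60),("top",365,160)):
    im=bot.capture(n)[y0:y0+100,x0:x0+66,::-1].astype(float)
    im=(255*(im/255)**.45).clip(0,255).astype(np.uint8)
    out.append(cv2.resize(im,None,fx=6,fy=6,interpolation=cv2.INTER_CUBIC))
cv2.imwrite("pics/g5.png",np.hstack(out))
E
```

```text
[ 0.27235455 -0.03088557  0.85550444]
```

View pics/g5.png

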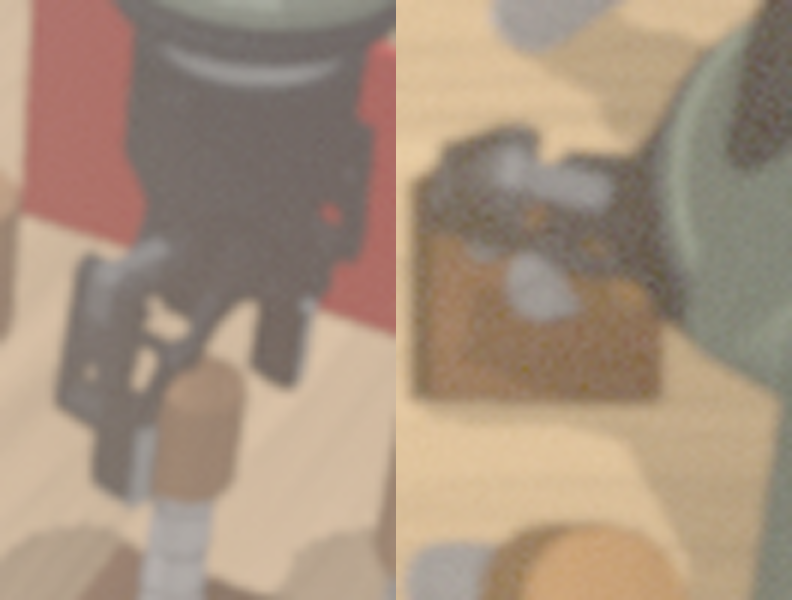

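Side: finger tips at crop (115,495) and (275,375), so their midpoint sits on the grip axis. Top: the gripper band lies slightly to +x. I'll shift 4 mm in -x and half close, using the wrist force to check the y centring.

>>> {"api": "play_rows", "payload": {
  "moves": [
    {"dx": 0.4,"dy": -0.1,"dz": 0,"wx": 0,"wy": 0,"wz": 0,"jaw": -0.6},
    {"dx": 0.4,"dy": -0.1,"dz": 0,"wx": 0,"wy": 0,"wz": 0,"jaw": -0.2},
    {"dx": 0.4,"dy": -0.1,"dz": 0,"wx": 0,"wy": 0,"wz": 0,"jaw": -0.2},
    {"dx": 0.4,"dy": -0.1,"dz": 0,"wx": 0,"wy": 0,"wz": 0,"jaw": -0.2},
    {"dx": 0.4,"dy": -0.1,"dz": 0,"wx": 0,"wy": 0,"wz": 0,"jaw": -0.2}
  ]
}}

```text
clock: 7.85
tcp_pos: [552.7, -219.5, 102.5]
ee_rot: [0.114, 0.994, -0.0, 0.0]
wrist_force: [0.6, 0.2, -1.2]
width: 50.9
grasp_force: 0.0
```

>>> {"api": "play_rows", "payload": {
  "moves": [
    {"dx": 0,"dy": 0,"dz": 0,"wx": 0,"wy": 0,"wz": 0,"jaw": -0.05},
    {"dx": 0,"dy": 0,"dz": 0,"wx": 0,"wy": 0,"wz": 0,"jaw": -0.05},
    {"dx": 0,"dy": 0,"dz": 0,"wx": 0,"wy": 0,"wz": 0,"jaw": -0.05}
  ]
}}

```text
clock: 8.22
tcp_pos: [552.7, -219.5, 102.5]
ee_rot: [0.114, 0.994, 0.0, -0.0]
wrist_force: [0.1, -0.9, 0.2]
width: 44.7
grasp_force: 0.0
```

>>> {"api": "play_rows", "payload": {
  "moves": [
    {"dx": 0,"dy": 0,"dz": 0,"wx": 0,"wy": 0,"wz": 0,"jaw": 0.05},
    {"dx": 0,"dy": 0,"dz": 0,"wx": 0,"wy": 0,"wz": 0,"jaw": 0.15},
    {"dx": 0,"dy": 0,"dz": 0,"wx": 0,"wy": 0,"wz": 0,"jaw": 1},
    {"dx": 0,"dy": 0,"dz": 0,"wx": 0,"wy": 0,"wz": 0,"jaw": 1},
    {"dx": 0,"dy": 0,"dz": 0,"wx": 0,"wy": 0,"wz": 0,"jaw": 1},
    {"dx": 0,"dy": 0,"dz": 0,"wx": 0,"wy": 0,"wz": 0,"jaw": 1}
  ]
}}

```text
clock: 8.98
tcp_pos: [552.9, -219.3, 102.7]
ee_rot: [0.114, 0.994, 0.0, 0.0]
wrist_force: [0.7, 3.2, 5.9]
width: 34.5
grasp_force: 59.8
```

>>> {"api": "play_rows", "payload": {
  "moves": [
    {"dx": 0,"dy": 0,"dz": -0.5,"wx": 0,"wy": 0,"wz": 0,"jaw": 1},
    {"dx": 0,"dy": 0,"dz": -1,"wx": 0,"wy": 0,"wz": 0,"jaw": 1},
    {"dx": 0,"dy": 0,"dz": -1.5,"wx": 0,"wy": 0,"wz": 0,"jaw": 1},
    {"dx": 0,"dy": 0,"dz": -2,"wx": 0,"wy": 0,"wz": 0,"jaw": 1},
    {"dx": 0,"dy": 0,"dz": -3,"wx": 0,"wy": 0,"wz": 0,"jaw": 1},
    {"dx": 0,"dy": 0,"dz": -4.5,"wx": 0,"wy": 0,"wz": 0,"jaw": 1},
    {"dx": 0,"dy": 0,"dz": -6.5,"wx": 0,"wy": 0,"wz": 0,"jaw": 1},
    {"dx": 0,"dy": 0,"dz": -9,"wx": 0,"wy": 0,"wz": 0,"jaw": 1},
    {"dx": 0,"dy": 0,"dz": -11.5,"wx": 0,"wy": 0,"wz": 0,"jaw": 1},
    {"dx": 0,"dy": 0,"dz": -13,"wx": 0,"wy": 0,"wz": 0,"jaw": 1},
    {"dx": 0,"dy": 0,"dz": -13,"wx": 0,"wy": 0,"wz": 0,"jaw": 1},
    {"dx": 0,"dy": 0,"dz": -13,"wx": 0,"wy": 0,"wz": 0,"jaw": 1}
  ]
}}

```text
clock: 10.48
tcp_pos: [552.4, -219.3, 231.7]
ee_rot: [0.114, 0.994, 0.0, -0.001]
wrist_force: [0.6, 0.1, -2.4]
width: 34.5
grasp_force: 60.0
```

```bash
python3 - <<'E'
from h import *
import cv2
print(bot.read_state()["wrist_force"])
out=[]
for n,x0,y0 in(("side",285,30),("top",365,140)):
    im=bot.capture(n)
    cv2.imwrite(f"pics/{n}_lift.png",im[:,:,::-1])
    im=im[y0:y0+140,x0:x0+90,::-1].astype(float)
    im=(255*(im/255)**.6).clip(0,255).astype(np.uint8)
    out.append(cv2.resize(im,None,fx=4,fy=4,interpolation=cv2.INTER_CUBIC))
cv2.imwrite("pics/g6.png",np.hstack(out))
E
```

```text
[ 0.6484889   0.12275318 -2.38974019]
```

View pics/g6.png

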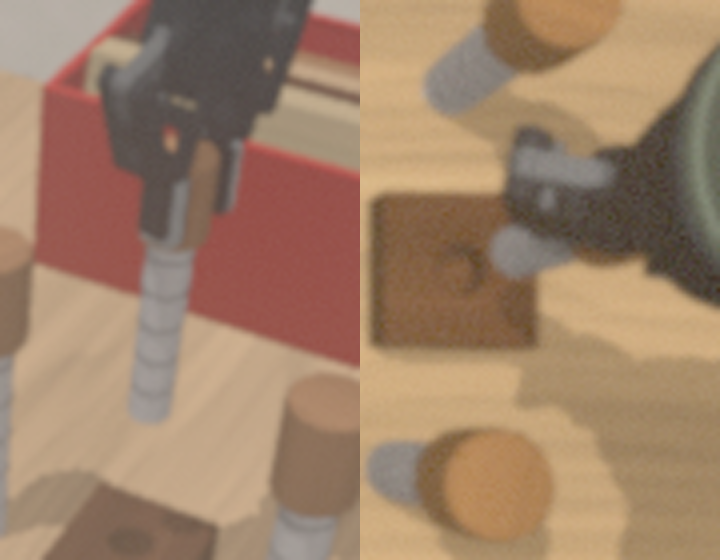

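The gauge is held upright and clear, with its tip at side (322,134) and top (403,203). Now I'll carry it over the bore by the relative displacement (-56.5, +427) mm.

>>> {"api": "play_rows", "payload": {
  "moves": [
    {"dx": 0.6,"dy": 1.6,"dz": 0,"wx": 0,"wy": 0,"wz": 0,"jaw": 1},
    {"dx": 1.8,"dy": 4.8,"dz": 0,"wx": 0,"wy": 0,"wz": 0,"jaw": 1},
    {"dx": 3.3,"dy": 8.8,"dz": 0,"wx": 0,"wy": 0,"wz": 0,"jaw": 1},
    {"dx": 4.8,"dy": 12.8,"dz": 0,"wx": 0,"wy": 0,"wz": 0,"jaw": 1},
    {"dx": 6.3,"dy": 16.8,"dz": 0,"wx": 0,"wy": 0,"wz": 0,"jaw": 1},
    {"dx": 7.8,"dy": 20.8,"dz": 0,"wx": 0,"wy": 0,"wz": 0,"jaw": 1},
    {"dx": 9.3,"dy": 24.8,"dz": 0,"wx": 0,"wy": 0,"wz": 0,"jaw": 1},
    {"dx": 10.8,"dy": 28.8,"dz": 0,"wx": 0,"wy": 0,"wz": 0,"jaw": 1},
    {"dx": 12.3,"dy": 32.8,"dz": 0,"wx": 0,"wy": 0,"wz": 0,"jaw": 1},
    {"dx": 13.6,"dy": 36.3,"dz": 0,"wx": 0,"wy": 0,"wz": 0,"jaw": 1},
    {"dx": 14.6,"dy": 39,"dz": 0,"wx": 0,"wy": 0,"wz": 0,"jaw": 1},
    {"dx": 15.1,"dy": 40.3,"dz": 0,"wx": 0,"wy": 0,"wz": 0,"jaw": 1},
    {"dx": 15.1,"dy": 40.3,"dz": 0,"wx": 0,"wy": 0,"wz": 0,"jaw": 1},
    {"dx": 15.1,"dy": 40.3,"dz": 4,"wx": 0,"wy": 0,"wz": 0,"jaw": 1},
    {"dx": 15.1,"dy": 40.3,"dz": 5,"wx": 0,"wy": 0,"wz": 0,"jaw": 1},
    {"dx": 15.1,"dy": 40.3,"dz": 5,"wx": 0,"wy": 0,"wz": 0,"jaw": 1}
  ]
}}

```text
clock: 12.58
tcp_pos: [496.7, 206.3, 182.6]
ee_rot: [0.114, 0.993, -0.0, -0.0]
wrist_force: [1.7, 0.2, -1.6]
width: 34.7
grasp_force: 60.3
```

```bash
python3 - <<'E'
from h import *
import cv2
print(bot.read_state()["wrist_force"])
print("lift tip",tri((322.1,133.3),(402.6,202.6)))
out=[]
for n,x0,y0 in(("side",185,220),("top",130,170)):
    im=bot.capture(n)
    im=im[y0:y0+140,x0:x0+90,::-1].astype(float)
    im=(255*(im/255)**.6).clip(0,255).astype(np.uint8)
    im=cv2.resize(im,None,fx=4,fy=4,interpolation=cv2.INTER_CUBIC)
    q=(proj(n,np.array([504.8,206.3,87]))-[x0,y0]+.5)*4;print(n,q)
    q=[((proj(n,np.array([504.8+25*np.cos(t),206.3+25*np.sin(t),70]))-[x0,y0]+.5)*4).astype(int) for t in np.linspace(0,6.3,40)]
    cv2.polylines(im,[np.array(q)],True,(255,255,0),1)
    out.append(im)
cv2.imwrite("pics/g7.png",np.hstack(out))
E
```

```text
[ 1.71494383  0.17299688 -1.62380888]
lift tip (array([ 560.2, -219.5,  133.8]), array([-0.31, -0.04,  0.09,  0.25]))
side [222.91842322 356.19022298]
top [186.11759073 238.34898546]
```

View pics/g7.png

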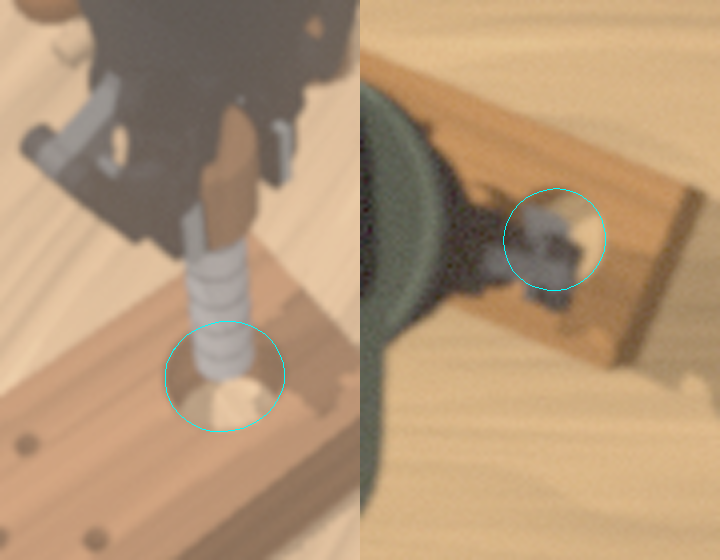

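Side: the gauge tip at crop (222,367) matches the expected (223,363), and top agrees, so it's centred over the bore. I'll lower to a few mm above the floor.

>>> {"api": "play_rows", "payload": {
  "moves": [
    {"dx": 0,"dy": 0,"dz": 0.8,"wx": 0,"wy": 0,"wz": 0,"jaw": 1},
    {"dx": 0,"dy": 0,"dz": 1.8,"wx": 0,"wy": 0,"wz": 0,"jaw": 1},
    {"dx": 0,"dy": 0,"dz": 2.8,"wx": 0,"wy": 0,"wz": 0,"jaw": 1},
    {"dx": 0,"dy": 0,"dz": 3.8,"wx": 0,"wy": 0,"wz": 0,"jaw": 1},
    {"dx": 0,"dy": 0,"dz": 4.6,"wx": 0,"wy": 0,"wz": 0,"jaw": 1},
    {"dx": 0,"dy": 0,"dz": 5.2,"wx": 0,"wy": 0,"wz": 0,"jaw": 1},
    {"dx": 0,"dy": 0,"dz": 5.7,"wx": 0,"wy": 0,"wz": 0,"jaw": 1},
    {"dx": 0,"dy": 0,"dz": 6.1,"wx": 0,"wy": 0,"wz": 0,"jaw": 1},
    {"dx": 0,"dy": 0,"dz": 6.1,"wx": 0,"wy": 0,"wz": 0,"jaw": 1},
    {"dx": 0,"dy": 0,"dz": 6.1,"wx": 0,"wy": 0,"wz": 0,"jaw": 1}
  ]
}}

```text
clock: 13.92
tcp_pos: [496.7, 207.2, 121.7]
ee_rot: [0.114, 0.994, 0.0, 0.0]
wrist_force: [0.0, -0.2, -2.9]
width: 34.5
grasp_force: 60.3
```

>>> {"api": "play_rows", "payload": {
  "moves": [
    {"dx": 0,"dy": 0,"dz": 0.1,"wx": 0,"wy": 0,"wz": 0,"jaw": 1},
    {"dx": 0,"dy": 0,"dz": 0.2,"wx": 0,"wy": 0,"wz": 0,"jaw": 1},
    {"dx": 0,"dy": 0,"dz": 0.3,"wx": 0,"wy": 0,"wz": 0,"jaw": 1},
    {"dx": 0,"dy": 0,"dz": 0.4,"wx": 0,"wy": 0,"wz": 0,"jaw": 1},
    {"dx": 0,"dy": 0,"dz": 0.4,"wx": 0,"wy": 0,"wz": 0,"jaw": 1}
  ]
}}

```text
clock: 14.55
tcp_pos: [496.6, 207.1, 117.4]
ee_rot: [0.114, 0.994, -0.0, -0.0]
wrist_force: [-0.1, 0.7, -1.2]
width: 34.7
grasp_force: 60.3
```

>>> {"api": "play_rows", "payload": {
  "moves": [
    {"dx": 0,"dy": 0,"dz": 0.05,"wx": 0,"wy": 0,"wz": 0,"jaw": 1},
    {"dx": 0,"dy": 0,"dz": 0.1,"wx": 0,"wy": 0,"wz": 0,"jaw": 1},
    {"dx": 0,"dy": 0,"dz": 0.1,"wx": 0,"wy": 0,"wz": 0,"jaw": 1}
  ]
}}

```text
clock: 14.92
tcp_pos: [496.6, 207.2, 116.5]
ee_rot: [0.114, 0.994, -0.0, -0.0]
wrist_force: [-1.3, 0.5, -2.6]
width: 34.7
grasp_force: 60.3
```

>>> {"api": "play_rows", "payload": {
  "moves": [
    {"dx": 0,"dy": 0,"dz": 0.05,"wx": 0,"wy": 0,"wz": 0,"jaw": 1},
    {"dx": 0,"dy": 0,"dz": 0.1,"wx": 0,"wy": 0,"wz": 0,"jaw": 1},
    {"dx": 0,"dy": 0,"dz": 0.1,"wx": 0,"wy": 0,"wz": 0,"jaw": 1}
  ]
}}

```text
clock: 15.3
tcp_pos: [496.6, 207.2, 115.5]
ee_rot: [0.114, 0.994, -0.0, -0.0]
wrist_force: [-0.3, 0.8, -2.7]
width: 35.2
grasp_force: 60.3
```

>>> {"api": "play_rows", "payload": {
  "moves": [
    {"dx": 0,"dy": 0,"dz": 0.05,"wx": 0,"wy": 0,"wz": 0,"jaw": 1},
    {"dx": 0,"dy": 0,"dz": 0.1,"wx": 0,"wy": 0,"wz": 0,"jaw": 1},
    {"dx": 0,"dy": 0,"dz": 0.1,"wx": 0,"wy": 0,"wz": 0,"jaw": 1}
  ]
}}

```text
clock: 15.68
tcp_pos: [496.8, 207.2, 114.7]
ee_rot: [0.114, 0.994, 0.0, 0.0]
wrist_force: [-0.7, -0.2, 3.5]
width: 34.8
grasp_force: 61.2
```

>>> {"api": "play_rows", "payload": {
  "moves": [
    {"dx": 0,"dy": 0,"dz": 0.05,"wx": 0,"wy": 0,"wz": 0,"jaw": 1},
    {"dx": 0,"dy": 0,"dz": 0.05,"wx": 0,"wy": 0,"wz": 0,"jaw": 1},
    {"dx": 0,"dy": 0,"dz": 0.05,"wx": 0,"wy": 0,"wz": 0,"jaw": 1}
  ]
}}

```text
clock: 16.05
tcp_pos: [497.1, 207.2, 114.6]
ee_rot: [0.114, 0.994, 0.0, 0.0]
wrist_force: [-1.0, -1.1, 11.9]
width: 34.8
grasp_force: 62.1
```

Contact at about 13 N. I'll hold for 2.25 s.

>>> {"api": "play_rows", "payload": {
  "moves": [
    {"dx": 0,"dy": 0,"dz": 0,"wx": 0,"wy": 0,"wz": 0,"jaw": 1},
    {"dx": 0,"dy": 0,"dz": 0,"wx": 0,"wy": 0,"wz": 0,"jaw": 1},
    {"dx": 0,"dy": 0,"dz": 0,"wx": 0,"wy": 0,"wz": 0,"jaw": 1},
    {"dx": 0,"dy": 0,"dz": 0,"wx": 0,"wy": 0,"wz": 0,"jaw": 1},
    {"dx": 0,"dy": 0,"dz": 0,"wx": 0,"wy": 0,"wz": 0,"jaw": 1},
    {"dx": 0,"dy": 0,"dz": 0,"wx": 0,"wy": 0,"wz": 0,"jaw": 1},
    {"dx": 0,"dy": 0,"dz": 0,"wx": 0,"wy": 0,"wz": 0,"jaw": 1},
    {"dx": 0,"dy": 0,"dz": 0,"wx": 0,"wy": 0,"wz": 0,"jaw": 1},
    {"dx": 0,"dy": 0,"dz": 0,"wx": 0,"wy": 0,"wz": 0,"jaw": 1},
    {"dx": 0,"dy": 0,"dz": 0,"wx": 0,"wy": 0,"wz": 0,"jaw": 1},
    {"dx": 0,"dy": 0,"dz": 0,"wx": 0,"wy": 0,"wz": 0,"jaw": 1},
    {"dx": 0,"dy": 0,"dz": 0,"wx": 0,"wy": 0,"wz": 0,"jaw": 1},
    {"dx": 0,"dy": 0,"dz": 0,"wx": 0,"wy": 0,"wz": 0,"jaw": 1},
    {"dx": 0,"dy": 0,"dz": 0,"wx": 0,"wy": 0,"wz": 0,"jaw": 1},
    {"dx": 0,"dy": 0,"dz": 0,"wx": 0,"wy": 0,"wz": 0,"jaw": 1},
    {"dx": 0,"dy": 0,"dz": 0,"wx": 0,"wy": 0,"wz": 0,"jaw": 1},
    {"dx": 0,"dy": 0,"dz": 0,"wx": 0,"wy": 0,"wz": 0,"jaw": 1},
    {"dx": 0,"dy": 0,"dz": 0,"wx": 0,"wy": 0,"wz": 0,"jaw": 1}
  ]
}}

```text
clock: 18.3
tcp_pos: [497.1, 207.2, 114.6]
ee_rot: [0.114, 0.994, 0.0, 0.0]
wrist_force: [-2.3, -1.2, 12.3]
width: 34.8
grasp_force: 62.1
```

>>> {"api": "play_rows", "payload": {
  "moves": [
    {"dx": 0,"dy": 0,"dz": 0,"wx": 0,"wy": 0,"wz": 0,"jaw": 0.1},
    {"dx": 0,"dy": 0,"dz": 0,"wx": 0,"wy": 0,"wz": 0,"jaw": 0},
    {"dx": 0,"dy": 0,"dz": 0,"wx": 0,"wy": 0,"wz": 0,"jaw": -0.2},
    {"dx": 0,"dy": 0,"dz": 0,"wx": 0,"wy": 0,"wz": 0,"jaw": -0.5},
    {"dx": 0,"dy": 0,"dz": 0,"wx": 0,"wy": 0,"wz": 0,"jaw": -1},
    {"dx": 0,"dy": 0,"dz": 0,"wx": 0,"wy": 0,"wz": 0,"jaw": -1},
    {"dx": 0,"dy": 0,"dz": 0,"wx": 0,"wy": 0,"wz": 0,"jaw": -1},
    {"dx": 0,"dy": 0,"dz": 0,"wx": 0,"wy": 0,"wz": 0,"jaw": -1},
    {"dx": 0,"dy": 0,"dz": -1,"wx": 0,"wy": 0,"wz": 0,"jaw": -1},
    {"dx": 0,"dy": 0,"dz": -3,"wx": 0,"wy": 0,"wz": 0,"jaw": -1},
    {"dx": 0,"dy": 0,"dz": -6,"wx": 0,"wy": 0,"wz": 0,"jaw": -1},
    {"dx": 0,"dy": 0,"dz": -10,"wx": 0,"wy": 0,"wz": 0,"jaw": -1},
    {"dx": 0,"dy": 0,"dz": -15,"wx": 0,"wy": 0,"wz": 0,"jaw": -1},
    {"dx": 0,"dy": 0,"dz": -18,"wx": 0,"wy": 0,"wz": 0,"jaw": -1},
    {"dx": 0,"dy": 0,"dz": -18,"wx": 0,"wy": 0,"wz": 0,"jaw": -1},
    {"dx": 0,"dy": 0,"dz": -18,"wx": 0,"wy": 0,"wz": 0,"jaw": -1}
  ]
}}

```text
clock: 20.3
tcp_pos: [496.3, 207.1, 293.8]
ee_rot: [0.114, 0.994, -0.0, -0.0]
wrist_force: [-0.1, 0.3, -1.1]
width: 85.6
grasp_force: 0.0
```

```bash
python3 - <<'E'
from h import *
import cv2
im=bot.capture("side");cv2.imwrite("pics/end.png",im[150:400,130:350,::-1])
E
```

```text
(no output)
```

View pics/end.png

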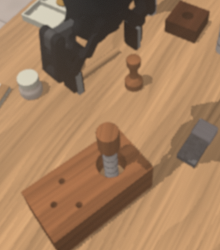

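The gauge stands upright in the bore, at crop (109,155), and the gripper is clear of it.

```bash
python3 -c "
from workcell import bot
print(bot.close_job())"
```

```text
the job is handed in; nothing more can be done
None
```

The gauge was lifted out of its stand, lowered into the wide bore, held on the bottom at about 12 N for over two seconds, released and left standing upright; I handed the job in at about 20 s and got no verdict back.

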